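# Set up the drip-dry stand

### The job

Get the drip-dry stand ready: first slide the drip tray all the way into the slot in the stand's foot, up to the stop. Then squeeze in the release button on the head of the telescopic post, pull the post up past its first stop to the second, fully extended, and finish with the gripper still holding it there, as it springs back if let go. Leave the other things on the worktop where they are.

Things in the scene. Friction and masses are not known exactly. Their poses are not given: they have to be found in the camera images.
- stand: White drip-dry stand, fixed to the worktop, place and yaw vary. Foot 150 (x) x 200 (y) x 24 mm high. Origin: centre of the foot at worktop level, z up. A slot in the foot opens towards its own -y (the robot's right); the telescopic post stands at its own (0, +50 mm). The post's steel sleeve is 33 mm across (collar 40 mm) and ends 130 mm above the worktop.
- slot_mouth (a point): Middle of the slot's mouth at worktop level, at stand (0, -100, 0) mm; axes as the stand's. The slot lies directly on the worktop: 114 mm wide, 14 mm high, 95 mm deep, running along +y to the stop at stand y = -5 mm. Flared cheeks beside the mouth stand 8 mm out of the foot.
- tray: Loose grey drip tray, a slab 110 (x) x 150 (y) x 10 mm with a low rim, about 0.25 kg, lying flat on the worktop right of the stand. Origin: centre of its underside. Its own +y end goes into the slot first; an upright handle plate stands near the other end. Fully home, its origin is at the stand's own (0, -80 mm) and 55 mm of it stay outside.
- tray_handle (a point): On the tray's upright handle plate, 60 (x) x 12 (y) mm, from the tray up to 50 mm above its underside: the plate's middle, at tray (0, -60, 30) mm. Axes as the tray's. Pinch it across its 12 mm, fingers along the tray's y.
- grip_head: White head on the post, 36 (x) x 40 (y) x 52 mm high, axes as the stand's (it does not turn). Origin on the post's axis, 2 mm below the head's underside, 132 mm above the worktop when the post is down. A thin steel hanger peg (7 mm) sticks out to 64 mm from the axis towards its own -y, low down. The release button is on its -x face.
- post_grip (a point): Middle of the head, 30 mm above grip_head's origin; 162 mm above the worktop when down, 277 mm when fully extended. Axes as the stand's. Pinched along its own x, one finger on the button and the other on the flat +x face, the button is pressed and the head held at once: 44 mm wide with the button out, 38 mm with it in.
- button_face (a point): Middle of the outer face of the release button, a dark pad 26 (y) x 36 mm high on the head's -x side (roughly towards the robot), 26 mm from the post's axis. Moves in towards +x.
- release_button (a joint): Release button: 0 out, 0.006 m fully pressed; spring, about 2.4 N to start, 6 N fully pressed; comes out again when let go. Unless it is pressed about 4.5 mm or more the post is locked down.
- upper_tube (a joint): Upper tube of the post, which carries the head: 0 down, 0.055 m at the first stop. It comes out first, upwards, at about 3 to 4 N; drawn back by a spring.
- lower_tube (a joint): Lower tube: 0 down, 0.060 m at the second stop. It follows once the upper tube has reached the first stop (a felt step), at about 10 to 12 N; drawn back by a spring. Fully extended: upper 0.055 and lower 0.060, the head 115 mm above its low place.
- bottle_white: Bystander, loose: white squeeze bottle with a red cap, 43x50x164 mm, at the left. Origin: centre of its underside.
- soap_box: Bystander, loose: red soap carton, 47x64x44 mm, at the left. Origin: centre of its underside.
- wax_pot: Bystander, loose: flat grey round pot, 91 mm across, 44 mm high, behind the work. Origin: centre of its underside.
- spool_red: Bystander, loose: red thread spool, 28 mm across, 43 mm high, behind the work. Origin: centre of its underside.
- spool_white: Bystander, loose: white thread spool, 28 mm across, 43 mm high, behind the work. Origin: centre of its underside.
- matchbox: Bystander, loose: box of matches, 37x56x16 mm, behind the stand. Origin: centre of its underside.
- dropper: Bystander, loose: small brown dropper bottle, 33 mm across, 102 mm high, at the right. Origin: centre of its underside.

How it is judged:
By the outcome, as a careful person would: the job done as asked, in the order asked, and still so for the second after the job is handed in, while the arm keeps its last pose, push and grip.
It also fails if it takes over 64 s, if anything falls off the work surface, if the arm or the gripper's body presses on something with over 40 N, if the wrist force passes 120 N, or if a joint passes its speed limit or range.

### The arm

A 6-joint arm with a two-finger parallel gripper is mounted at the origin on a cart in front of the work surface, level with it; the furniture and walls round the work are solid. World frame = base frame: x ahead of the robot, y to its left, z up, the work surface at z = 0. Lengths are in m, angles in rad, forces in N, time in s.
With the tool pointing down it reaches from about 0.3 to 0.875 m from the base axis. Payload 6.4 kg.
Tool frame: the origin (TCP) lies at the very end of the fingers, on their centre line; the grasp point (between the pads) lies 19 mm behind it; z points along the fingers, y is the line along which they close (so a half turn about z gives the same grasp; the last joint's range is limited). The gripper opens to 85 mm and grips with 20 to 120 N. Pads are 22 mm wide; open, the fingers measure 114 mm over their backs; the gripper's body (76 mm by 85 mm) begins 54 mm behind the grasp point. The pads swing forward as they close: fully open they stand 13 mm farther back than shut.
Start: joints at [-1.418, 0.181, 1.607, -0, 1.354, -0.206], TCP at [0.202, -0.538, 0.231] pointing down, gripper open.
Joint ranges: [-2.99, 2.99], [-0.89, 2.07], [0.3, 2.58], [-1.14, 4.28], [0, 2.63], [-3.12, 3.12]. Speed limits (rad/s): [2.57, 2.57, 3.01, 3.14, 3.14, 3.14].

### API

Orientations are given as a unit quaternion [w, x, y, z].
In Python, from bench import get_obs, optics, workorder gives the robot as it stands.
- The arm moves only by the shell command python3 -m jog 'ROWS'. ROWS is a JSON object with one list for each field, all of the same length, 1 to 10, a row being the entries at one place: tx, ty, tz (the shift in cm), wx, wy, wz (a rotation vector in units of 0.1 rad), finger_gap (the opening from 0.0 (shut) to 1.0 (fully open)); each row is the pose to reach, as a shift and turn from the pose commanded when the command began, along the tool's axes at that moment; what a row does not reach only later rows make up. A row lasts 1/8 s, in which the tool goes at most 0.0625 m and 0.188 rad, less where a joint would pass 70% of its speed; a pose out of reach is approached as far as the arm can. The fingers move at their own pace and stop on an object; the grip force is fixed at half the most. Time passes only in rows, so rows that do not move let the fingers close. It prints the time, the measured TCP pose, the force, the opening and the grip force at its end. Input that does not fit is refused with a message, and nothing moves.
- get_obs(): the state, without advancing time (a new reading comes with each control period).
- optics.camera(name): name is "scene" or "top"; returns (picture, depth): 400x640x3 uint8, blue, green, red; 400x640 float32, m along the optical axis (not along the pixel's ray), 0 where there is no reading.
- optics.camera_params(name): a dict with "fovy" (degrees; the focal length in pixels is half the picture's height over the tangent of half this angle, whatever the lens; pixels are square), "cx", "cy" (the principal point, pixels), "dist" ([k1, k2, p1, p2, k3] as OpenCV has them; the pictures are not rectified), "view" (4x4, takes a point from world to camera coordinates). Camera axes: x right, y up, looking along -z (the intrinsics and any distortion apply to the point x, -y, -z); pixel columns grow to the right and rows downward; lengths in m; the calibration is good to about 2 mm. A picture is of the moment at which its call begins. camera_params takes no time and is no camera call.
- workorder.hand_in(): hands the job in; it is judged then, once.
The state is a dict: "time_s": time; "q": joint angles; "dq": joint speeds; "joint_efforts": joint torques, N m; "eef_pos": TCP position; "eef_rot": TCP orientation; "wrist_force": force on the tool from outside, world axes, zero at the start; "torque": the same for the moment, N m; "opening": opening from 0.0 (shut) to 1.0 (fully open); "grasp_force": force on a finger pad.
Only numpy, scipy, OpenCV 4.12 (cv2) and the standard library are available. Lean on these libraries where they do the work, as an engineer would, in place of code of your own. Each camera call takes 0.05 s, during which the arm holds its last target. There are 200 camera calls.

## Working session

There is one attempt and no reset: what is moved stays moved. The work goes in short steps, Python scripts to look and compute and a shell command to move; the robot and the scene stay as the last step left them, time stands still between calls to the robot, and variables do not carry over. Pictures are saved under pics/ and viewed, at most 10 in all, crops included, and the job is handed in when it is done.

```bash
mkdir -p pics; cat > h.py <<'E'
import numpy as np, cv2
from bench import get_obs, optics, workorder
def cam(n):
    p=optics.camera_params(n); im,d=optics.camera(n); return p,im,d
def K(p):
    f=200/np.tan(np.radians(p["fovy"])/2); return np.array([[f,0,p["cx"]],[0,f,p["cy"]],[0,0,1.]])
def norm(p,uv):
    return cv2.undistortPoints(np.array(uv,float).reshape(-1,1,2),K(p),np.array(p["dist"],float)).reshape(-1,2)
def plane(p,uv,z):
    V=np.array(p["view"]);R=V[:3,:3];t=V[:3,3];c=-R.T@t
    n=norm(p,uv);d=np.c_[n[:,0],-n[:,1],-np.ones(len(n))]@R
    return c+d*((z-c[2])/d[:,2])[:,None]
def cloud(p,d):
    v,u=np.mgrid[0:400,0:640];n=norm(p,np.c_[u.ravel(),v.ravel()]);z=d.ravel()
    V=np.array(p["view"]);c=np.c_[n[:,0]*z,-n[:,1]*z,-z]
    return ((c-V[:3,3])@V[:3,:3]).reshape(400,640,3)
E
python3 - <<'E'
from h import *
for n in("top","scene"):
    p,im,d=cam(n);cv2.imwrite(f"pics/{n}0.png",im);np.savez(f"{n}0.npz",d=d,im=im)
    V=np.array(p["view"]);print(n,-V[:3,:3].T@V[:3,3],p["fovy"],p["dist"],d.min(),d.max())
o=get_obs();print(o)
E
```

```text
top [-0.26179521  0.32584142  1.51104037] 47.52158944431856 [-0.10822865  0.          0.          0.          0.        ] 0.0 2.8949246
scene [-0.13564642  0.86631279  1.18469912] 43.382568214637026 [0.00058703 0.         0.         0.         0.        ] 0.0 3.1933692
{'time_s': 0.1, 'q': array([-1.41830164e+00,  1.81492108e-01,  1.60794499e+00,  2.30445319e-05,
        1.35384363e+00, -2.06312491e-01]), 'dq': array([-1.25198265e-03, -2.69277625e-03, -3.36602223e-03,  2.01520429e-04,
        1.92684195e-03,  9.78944303e-05]), 'joint_efforts': array([ 5.23432391e-04, -4.45879090e+01, -3.52236986e+01, -3.97905369e-04,
        4.17303483e-03, -2.05685035e-05]), 'eef_pos': array([ 0.20185006, -0.53784145,  0.23044214]), 'eef_rot': array([-8.43427196e-04,  9.83950387e-01,  1.78440253e-01,  3.39553172e-05]), 'wrist_force': array([ 0.01268462,  0.59943463, -0.28641635]), 'torque': array([-0.01747173,  0.0102607 ,  0.01810937]), 'grasp_force': 0.0, 'opening': 1.002302100236799}
```

View pics/top0.png

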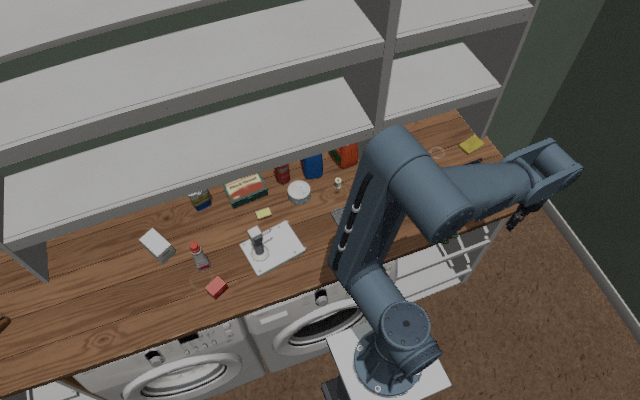

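View pics/scene0.png

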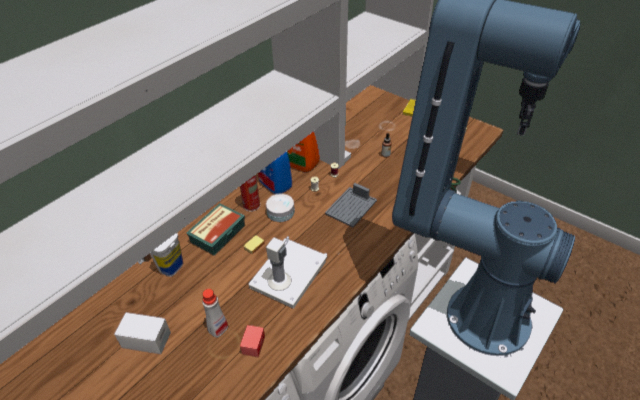

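Top view: the stand's foot is at about (273,247), its head at (255,236), and the tray is mostly hidden behind the arm near (338,218). Scene view: foot at about (288,272), head at (276,250), tray at (350,205) with its handle at (361,191), dropper at (386,147).

```bash
python3 - <<'E'
from h import *
def rect(P,tag):
    r=cv2.minAreaRect((P[:,:2]*1000).astype(np.float32));print(tag,len(P),np.round(r[0],1),np.round(r[1],1),round(r[2],2),'z',np.median(P[:,2]).round(4))
for n,fb,tb in(("top",(235,215,310,280),None),("scene",(245,235,332,308),(322,178,380,226))):
    p=optics.camera_params(n);f=np.load(n+"0.npz");im,d=f["im"],f["d"];C=cloud(p,d)
    hsv=cv2.cvtColor(im,cv2.COLOR_BGR2HSV)
    u0,v0,u1,v1=fb
    m=np.zeros((400,640),np.uint8);m[v0:v1,u0:u1]=((hsv[v0:v1,u0:u1,1]<60)&(hsv[v0:v1,u0:u1,2]>110))*255
    m2=m.copy();m2[(C[...,2]>0.034)|(C[...,2]<0.012)]=0
    k,l,s,_=cv2.connectedComponentsWithStats(m2);i=1+s[1:,4].argmax()
    ys,xs=np.nonzero(l==i);rect(plane(p,np.c_[xs,ys],.024),n+" foot ray");rect(C[l==i],n+" foot depth")
    sub=C[v0:v1,u0:u1].reshape(-1,3)
    h=sub[(sub[:,2]>.135)&(sub[:,2]<.2)];print("head",len(h),h.min(0).round(3),h.max(0).round(3));
    t=sub[(sub[:,2]>.178)&(sub[:,2]<.192)];
    if len(t)>3: rect(t,"headtop")
    if tb:
        u0,v0,u1,v1=tb;S=C[v0:v1,u0:u1];hh=hsv[v0:v1,u0:u1]
        q=(hh[...,1]<70)&(S[...,2]>-.003)
        for lo,hi,tag in((.004,.018,"tray"),(.03,.06,"handle"),(.044,.056,"handletop")):
            mm=((S[...,2]>lo)&(S[...,2]<hi)).astype(np.uint8)
            if tag=="tray": mm&=q.astype(np.uint8)
            k,l,s,_=cv2.connectedComponentsWithStats(mm)
            l_=l==1+s[1:,4].argmax();rect(S[l_],tag)
            ys,xs=np.nonzero(l_);rect(plane(p,np.c_[xs+u0,ys+v0],.01 if tag=="tray" else .05),tag+" ray")
            print(S[l_].min(0).round(3),S[l_].max(0).round(3))
        for nm,(u,v) in dict(dropper=(386,150),pot=(280,203),sp1=(314,183),sp2=(334,169),match=(254,243),shelf=(200,130),shelf2=(330,95),divider=(335,140)).items(): print(nm,C[v,u].round(3))
    a=im[135:310,200:420] if n=="scene" else im[200:290,220:360]
    cv2.imwrite(f"pics/{n}crop.png",cv2.resize(a,None,fx=3.4,fy=3.4,interpolation=cv2.INTER_CUBIC))
E
```

```text
top foot ray 1659 [523.7 219.4] [152.  205.2] 9.58 z 0.024
top foot depth 1659 [524.8 219. ] [151.4 206.2] 9.53 z 0.0239
head 221 [0.487 0.211 0.137] [0.534 0.294 0.193]
headtop 116 [512.4 271.2] [44.2 39.4] 8.63 z 0.1844
scene foot ray 2250 [523.3 221.1] [153.2 206.2] 10.45 z 0.024
scene foot depth 2250 [526.7 218.1] [152.5 212.4] 10.31 z 0.0232
head 400 [0.488 0.21  0.135] [0.537 0.295 0.19 ]
headtop 182 [515.1 271.2] [41.4 45.1] 3.16 z 0.1843
tray 700 [ 546.  -113.5] [112.  155.9] 3.5 z 0.0067
tray ray 700 [ 545.4 -112.7] [112.3 152.7] 4.41 z 0.01
[ 0.486 -0.194  0.004] [ 0.604 -0.034  0.018]
handle 103 [ 551.9 -174.8] [62.1 16.9] 3.82 z 0.0449
handle ray 103 [ 545.5 -165.4] [68.  28.1] 0.44 z 0.05
[ 0.521 -0.183  0.03 ] [ 0.583 -0.165  0.059]
handletop 53 [ 550.7 -174.9] [57.9 16.4] 3.2 z 0.048
handletop ray 53 [ 549.6 -171.4] [59.9 16.2] 0.69 z 0.05
[ 0.521 -0.183  0.044] [ 0.58  -0.165  0.055]
dropper [ 0.602 -0.404  0.037]
pot [0.713 0.049 0.048]
sp1 [ 0.694 -0.102  0.039]
sp2 [ 0.683 -0.199  0.041]
match [0.683 0.205 0.013]
shelf [0.914 0.151 0.307]
shelf2 [ 0.728 -0.234  0.305]
divider [ 0.711 -0.24   0.13 ]
```

View pics/scenecrop.png

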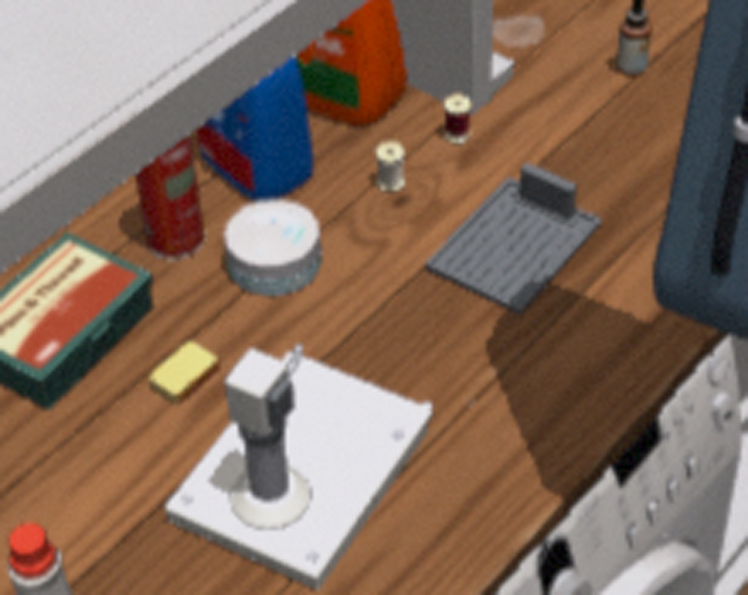

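The crop shows the tray with its handle plate at its far end (crop 547,190), +y end facing the stand, and the stand yawed about +10° with its button on the robot side of the head. Estimates: stand centre (0.523, 0.223), yaw about 10°; tray (0.546, -0.113), yaw about 4°.

Units first: shifts go in cm and turns go in units of 0.1 rad. So 0.44 m is 44, -0.2 m is -20, 0.288 rad is 2.88.

```bash
cat >> h.py <<'E'
from scipy.spatial.transform import Rotation as Ro
def delta(xyz,yawdeg):
    "tool-axes shift and turn from the measured pose to xyz, tool down with tool x at yaw"
    o=get_obs();q=o["eef_rot"];R=Ro.from_quat(np.r_[q[1:],q[0]])
    T=Ro.from_euler('z',yawdeg,degrees=True)*Ro.from_euler('x',180,degrees=True)
    print("d",R.inv().apply(np.array(xyz)-o["eef_pos"]).round(4),"r",(R.inv()*T).as_rotvec().round(4),"pos",o["eef_pos"].round(4),"F",o["wrist_force"].round(2),"op",o["opening"],"t",o["time_s"])
E
python3 -c "
from h import *
delta([.5505,-.174,.12],4)"; python3 -m jog '{"tx":[44, 44, 44, 44, 44, 44, 44, 44, 44, 44], "ty":[-20, -20, -20, -20, -20, -20, -20, -20, -20, -20], "tz":[8, 8, 8, 8, 8, 8, 8, 8, 8, 8], "wx":[0, 0, 0, 0, 0, 0, 0, 0, 0, 0], "wy":[0, 0, 0, 0, 0, 0, 0, 0, 0, 0], "wz":[2.88, 2.88, 2.88, 2.88, 2.88, 2.88, 2.88, 2.88, 2.88, 2.88], "finger_gap":[1, 1, 1, 1, 1, 1, 1, 1, 1, 1]}'; python3 -c "
from h import *
delta([.5505,-.174,.02],4)"
```

```text
d [ 0.4542 -0.2181  0.111 ] r [-1.70e-03 -1.00e-04  2.89e-01] pos [ 0.2019 -0.5378  0.2304] F [ 0.01  0.6  -0.29] op 1.002302100236799 t 0.1
time_s: 1.35
eef_pos: [0.5433, -0.1965, 0.1508]
eef_rot: [-0.0, 0.999, 0.036, -0.001]
wrist_force: [0.3, 0.6, 0.0]
opening: 0.997
grasp_force: 0.0
d [ 0.0089 -0.0219  0.1308] r [-0.0002  0.0011  0.0019] pos [ 0.5433 -0.1965  0.1508] F [0.26 0.61 0.01] op 0.9972064782431619 t 1.35
```

In the tool's units: 0.13 m is 13, 0.11 m is 11.

```bash
python3 -m jog '{"tx":[0.9, 0.9, 0.9, 0.9, 0.9, 0.9], "ty":[-2.2, -2.2, -2.2, -2.2, -2.2, -2.2], "tz":[4, 8, 11, 13, 13, 13], "wx":[0, 0, 0, 0, 0, 0], "wy":[0, 0, 0, 0, 0, 0], "wz":[0, 0, 0, 0, 0, 0], "finger_gap":[0.7, 0.6, 0.6, 0.6, 0.6, 0]}'; python3 -m jog '{"tx":[0, 0, 0, 0], "ty":[0, 0, 0, 0], "tz":[0, 0, 0, 0], "wx":[0, 0, 0, 0], "wy":[0, 0, 0, 0], "wz":[0, 0, 0, 0], "finger_gap":[0, 0, 0, 0]}'
python3 - <<'E'
from h import *
for n in("top","scene"):
    p,im,d=cam(n);np.savez(n+"1.npz",d=d,im=im)
    a=im[185:265,280:400] if n=="top" else im[150:270,290:440]
    cv2.imwrite(f"pics/{n}1.png",cv2.resize(a,None,fx=4,fy=4,interpolation=cv2.INTER_CUBIC))
a=cv2.imread("pics/top1.png");b=cv2.imread("pics/scene1.png");
W=max(a.shape[1],b.shape[1]);c=np.zeros((a.shape[0]+b.shape[0],W,3),np.uint8);c[:a.shape[0],:a.shape[1]]=a;c[a.shape[0]:,:b.shape[1]]=b
cv2.imwrite("pics/both1.png",cv2.resize(c,None,fx=.74,fy=.74))
E
```

```text
time_s: 2.1
eef_pos: [0.5519, -0.175, 0.0226]
eef_rot: [0.001, 0.999, 0.035, 0.001]
wrist_force: [-0.1, 0.2, -0.3]
opening: 0.405
grasp_force: 0.0
time_s: 2.6
eef_pos: [0.5524, -0.1749, 0.023]
eef_rot: [0.001, 0.999, 0.035, 0.001]
wrist_force: [-0.6, -1.4, 5.5]
opening: 0.127
grasp_force: 59.5
```

View pics/both1.png

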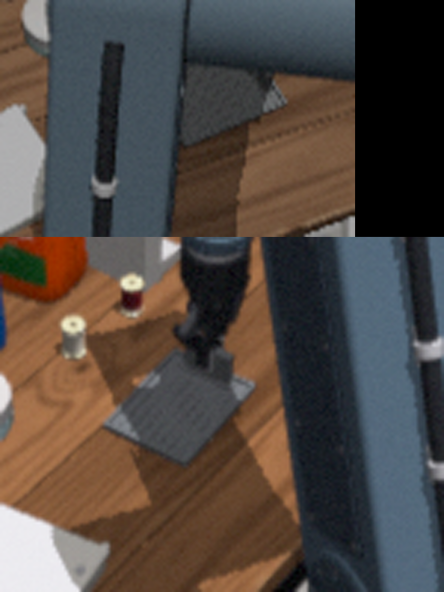

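Gripped: scene view shows fingers around the handle plate (about 210,360 in the composite), tray still in place. Now I measure tray and foot silhouettes precisely.

```bash
cat > edge.py <<'E'
from h import *
def mask(im,box,lo,hi):
    hsv=cv2.cvtColor(im,cv2.COLOR_BGR2HSV);u0,v0,u1,v1=box;m=np.zeros(im.shape[:2],np.uint8)
    m[v0:v1,u0:u1]=(hsv[v0:v1,u0:u1,1]<90)&(hsv[v0:v1,u0:u1,2]>lo)&(hsv[v0:v1,u0:u1,2]<hi)
    k,l,s,_=cv2.connectedComponentsWithStats(m);return (l==1+s[1:,4].argmax()).astype(np.uint8)
def edge(p,m,c,yaw,axis,sign,z,lim):
    "line along one side, in the guessed frame: (offset at 0, slope)"
    cs=cv2.findContours(m,cv2.RETR_EXTERNAL,cv2.CHAIN_APPROX_NONE)[0];P=plane(p,cs[0].reshape(-1,2),z)[:,:2]-c
    a=np.radians(yaw);R=np.array([[np.cos(a),-np.sin(a)],[np.sin(a),np.cos(a)]]);L=P@R
    s=L[:,1-axis];k=(s>lim[0])&(s<lim[1])&(abs(L[:,axis]-sign)<.012);Q=L[k]
    vx,vy,x0,y0=cv2.fitLine((Q*1000).astype(np.float32),cv2.DIST_HUBER,0,.01,.01).ravel()
    (d,e,f,g)=(vx,vy,x0,y0) if axis==0 else (vy,vx,y0,x0)
    return round(float(f-g*d/e),2),round(float(np.degrees(d/e)),2),len(Q)
E
python3 - <<'E'
from edge import *
p=optics.camera_params("scene");im=np.load("scene1.npz")["im"]
m=mask(im,(240,225,340,310),90,256);t=mask(im,(315,170,385,230),20,130)
o=im.copy();o[m>0]=(0,255,0);o[t>0]=(0,0,255);cv2.imwrite("pics/mask1.png",cv2.resize(o[165:315,235:395],None,fx=3.5,fy=3.5))
c=np.array([.5235,.2225]);y=10
for a,s,z,l in((0,.075,.024,(-.09,.09)),(0,-.075,0,(-.09,.09)),(1,-.1,.024,(-.05,.05)),(1,.1,0,(-.06,.06))):print("foot",a,s,edge(p,m,c,y,a,s,z,l))
c=np.array([.546,-.113]);y=4
for a,s,z,l in((0,.055,.012,(-.03,.065)),(0,-.055,0,(-.06,.065)),(1,.075,0,(-.045,.045)),(1,-.075,.012,(-.045,.045))):print("tray",a,s,edge(p,t,c,y,a,s,z,l))
E
```

```text
foot 0 0.075 (77.97, -0.6, 30)
foot 0 -0.075 (-68.46, -1.71, 44)
foot 1 -0.1 (-100.84, -0.17, 28)
foot 1 0.1 (94.24, 0.41, 36)
tray 0 0.055 (53.83, -2.57, 18)
tray 0 -0.055 (-51.17, 0.18, 23)
tray 1 0.075 (71.14, -1.11, 23)
tray 1 -0.075 (-76.59, -5.77, 10)
```

View pics/mask1.png

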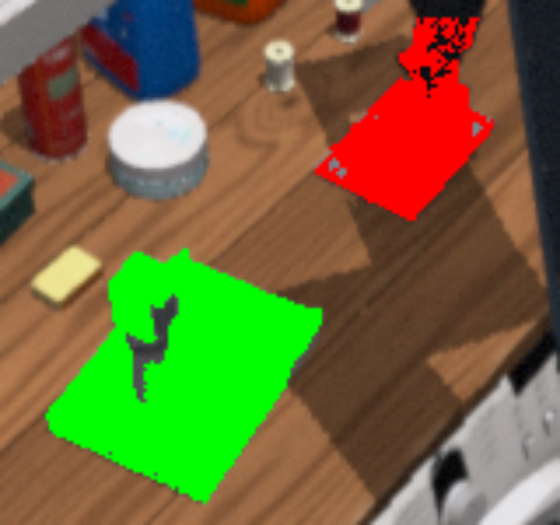

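```bash
python3 - <<'E'
from edge import *
c=np.array([.5235,.2225]);y=10
for n,f,box in(("scene","scene0",(240,225,340,310)),("top","top0",(235,212,312,282))):
    p=optics.camera_params(n);im=np.load(f+".npz")["im"]
    for lo in (90,140,165):
        m=mask(im,box,lo,256)
        print(n,lo,m.sum(),"px mm",np.round(np.linalg.norm(np.diff(plane(p,[[280,250],[281,250],],.02),axis=0))*1000,2))
        for a,s,z,l in((0,.075,.024,(.01,.09)),(0,.075,.024,(-.09,0)),(0,-.075,.024,(-.09,.09)),(1,-.1,.024,(-.05,.05)),(1,.1,.024,(-.06,.06))):
            try: print("  ",a,s,edge(p,m,c,y,a,s,z,l))
            except Exception as e: print("  -",a,s)
    # head: points of the upper face from depth
E
```

```text
scene 90 3100 px mm 3.04
   0 0.075 (76.53, 0.91, 19)
   0 0.075 (79.18, -1.46, 8)
   0 -0.075 (-78.94, -0.57, 46)
   1 -0.1 (-101.17, 0.18, 28)
   1 0.1 (106.33, -0.38, 48)
scene 140 2577 px mm 3.04
   0 0.075 (77.47, -0.74, 19)
   0 0.075 (73.51, 3.1, 22)
   0 -0.075 (-72.42, -0.2, 45)
   1 -0.1 (-101.16, 0.56, 28)
   1 0.1 (98.85, 0.03, 36)
scene 165 2413 px mm 3.04
   0 0.075 (77.4, -1.11, 19)
   0 0.075 (75.55, 4.27, 21)
   0 -0.075 (-71.64, -0.03, 45)
   1 -0.1 (-99.64, 0.24, 29)
   1 0.1 (97.93, 0.19, 37)
top 90 2119 px mm 3.68
   0 0.075 (80.93, -2.79, 11)
   0 0.075 (76.7, 0.13, 21)
   0 -0.075 (-80.63, -0.79, 48)
   1 -0.1 (-102.03, 0.22, 20)
   1 0.1 (98.65, 0.19, 25)
top 140 1744 px mm 3.68
   0 0.075 (72.91, 0.58, 11)
   0 0.075 (74.59, -0.73, 23)
   0 -0.075 (-71.98, -0.06, 44)
   1 -0.1 (-98.9, 0.03, 19)
   1 0.1 (96.67, 0.28, 26)
top 165 1495 px mm 3.68
   0 0.075 (66.08, 3.99, 9)
   0 0.075 (68.03, -2.93, 14)
   0 -0.075 (-69.22, -0.22, 44)
   1 -0.1 (-97.75, 0.1, 20)
   1 0.1 (93.98, -0.25, 26)
```

```bash
python3 -c "
from h import *
delta([.5698,-.0243,.0228],10.1)"
```

```text
d [ 0.028  -0.1489  0.    ] r [ 0.0021 -0.0025 -0.1054] pos [ 0.5524 -0.1748  0.023 ] F [-0.74  0.1   5.71] op 0.12674406177943273 t 2.7
```

In the tool's units: -0.0005 m is -0.05, -0.149 m is -14.9, -0.105 rad is -1.05.

```bash
python3 -m jog '{"tx":[0.8, 1.8, 2.8, 2.8, 2.8, 2.8], "ty":[-4, -8, -12, -14.9, -14.9, -14.9], "tz":[-0.05, -0.05, -0.05, -0.05, -0.05, -0.05], "wx":[0.02, 0.02, 0.02, 0.02, 0.02, 0.02], "wy":[-0.02, -0.02, -0.02, -0.02, -0.02, -0.02], "wz":[-0.3, -0.8, -1.05, -1.05, -1.05, -1.05], "finger_gap":[0, 0, 0, 0, 0, 0]}'
python3 - <<'E'
from edge import *
delta([.5698,-.0243,.0228],10.1)
p,im,d=cam("scene");np.savez("scene2.npz",d=d,im=im)
cv2.imwrite("pics/scene2.png",cv2.resize(im[165:315,235:395],None,fx=3.7,fy=3.7,interpolation=cv2.INTER_CUBIC))
E
```

```text
time_s: 3.45
eef_pos: [0.5696, -0.0222, 0.0231]
eef_rot: [-0.001, 0.996, 0.088, 0.0]
wrist_force: [-0.4, 6.1, 5.7]
opening: 0.128
grasp_force: 59.7
d [-0.0001  0.0021  0.0003] r [-0.0026 -0.0006  0.0007] pos [ 0.5696 -0.0222  0.0231] F [-0.38  6.14  5.74] op 0.12846185140968036 t 3.45
```

View pics/scene2.png

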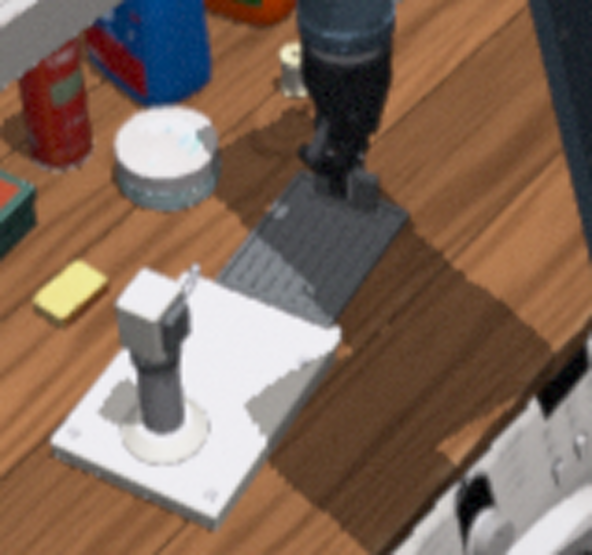

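Tray is in front of the foot, its front edge (218,275)-(328,325) parallel to the foot's edge. I check lateral centring numerically.

```bash
python3 - <<'E'
from edge import *
p=optics.camera_params("scene");im=np.load("scene2.npz")["im"]
t=mask(im,(285,205,348,258),20,115);c=np.array([.5254,.2218]);print(t.sum())
for z in(.01,.013):print("+x",z,edge(p,t,c,10.1,0,.055,z,(-.22,-.12)))
for z in(0,.01):print("-x",z,edge(p,t,c,10.1,0,-.055,z,(-.24,-.13)))
cs=cv2.findContours(t,cv2.RETR_EXTERNAL,cv2.CHAIN_APPROX_NONE)[0][0].reshape(-1,2)
P=plane(p,cs,.006)[:,:2]-c;a=np.radians(10.1);L=P@np.array([[np.cos(a),-np.sin(a)],[np.sin(a),np.cos(a)]])*1000
for y in range(-230,-110,15):
    k=L[abs(L[:,1]-y)<8];print(y,k[:,0].min().round(1),k[:,0].max().round(1)) if len(k) else 0
E
```

```text
1077
+x 0.01 (29.88, -6.7, 16)
+x 0.013 (35.04, -4.84, 16)
-x 0 (-50.6, 0.57, 24)
-x 0.01 (-55.37, 0.37, 24)
-230 -56.4 57.5
-215 -55.9 57.2
-200 -56.2 56.9
-185 -55.7 58.1
-170 -56.0 52.1
-155 -55.4 16.2
-140 -55.7 -14.7
-125 -58.7 -32.8
```

In the tool's units: -0.02 m is -2, -0.04 m is -4.

```bash
python3 -m jog '{"tx":[0, 0, 0, 0, 0], "ty":[-1, -2, -3, -4, -4], "tz":[0, 0, 0, 0, 0], "wx":[0, 0, 0, 0, 0], "wy":[0, 0, 0, 0, 0], "wz":[0, 0, 0, 0, 0], "finger_gap":[0, 0, 0, 0, 0]}'; python3 -c "
from h import *
delta([.5505,.0845,.0228],10.1);print(get_obs()['torque'])"
```

```text
time_s: 4.12
eef_pos: [0.5625, 0.0163, 0.023]
eef_rot: [-0.001, 0.996, 0.088, 0.0]
wrist_force: [1.0, 0.6, 7.8]
opening: 0.132
grasp_force: 59.9
d [ 0.0001 -0.0692  0.0003] r [-0.0011 -0.0005 -0.0002] pos [0.5625 0.0163 0.023 ] F [1.02 0.56 7.84] op 0.13174754123545637 t 4.125
[-0.05855526 -0.18558988 -0.11019647]
```

In the tool's units: -0.062 m is -6.2, -0.055 m is -5.5.

```bash
python3 -m jog '{"tx":[0, 0, 0, 0, 0, 0], "ty":[-1.5, -3, -4.5, -5.5, -6.2, -6.2], "tz":[0, 0, 0, 0, 0, 0], "wx":[0, 0, 0, 0, 0, 0], "wy":[0, 0, 0, 0, 0, 0], "wz":[0, 0, 0, 0, 0, 0], "finger_gap":[0, 0, 0, 0, 0, 0]}'; python3 -m jog '{"tx":[0, 0, 0], "ty":[-0.2, -0.4, -0.6], "tz":[0, 0, 0], "wx":[0, 0, 0], "wy":[0, 0, 0], "wz":[0, 0, 0], "finger_gap":[0, 0, 0]}';  python3 -c "
from h import *
delta([.5505,.0845,.0228],10.1)"
```

```text
time_s: 4.88
eef_pos: [0.5515, 0.0775, 0.023]
eef_rot: [-0.001, 0.996, 0.088, 0.0]
wrist_force: [0.0, 0.2, 7.5]
opening: 0.13
grasp_force: 59.9
time_s: 5.25
eef_pos: [0.5507, 0.0823, 0.023]
eef_rot: [-0.0, 0.996, 0.088, 0.0]
wrist_force: [1.3, -5.3, 6.9]
opening: 0.131
grasp_force: 59.8
d [ 0.0002 -0.0022  0.0002] r [-0.0002 -0.0003 -0.0005] pos [0.5507 0.0823 0.023 ] F [ 1.32 -5.31  6.87] op 0.1307173530234602 t 5.25
```

Force begins to rise; I press on gently against the stop.

```bash
for i in 1 2 3; do python3 -m jog '{"tx":[0, 0], "ty":[-0.2, -0.2], "tz":[0, 0], "wx":[0, 0], "wy":[0, 0], "wz":[0, 0], "finger_gap":[0, 0]}' | grep -E "pos|wrist"; done
```

```text
eef_pos: [0.5509, 0.0828, 0.023]
wrist_force: [3.0, -10.7, 3.9]
eef_pos: [0.5509, 0.0829, 0.0232]
wrist_force: [2.9, -19.6, 5.2]
eef_pos: [0.5509, 0.083, 0.0236]
wrist_force: [1.2, -27.8, 7.2]
```

In the tool's units: 0.004 m is 0.4, -0.21 m is -21.

```bash
python3 -m jog '{"tx":[0, 0, 0, 0, 0, 0, 0, 0, 0], "ty":[0.2, 0.2, 0.3, 0.4, 0.4, 0.4, 0.4, 0.4, 0.4], "tz":[0, 0, 0, 0, -3, -9, -15, -21, -21], "wx":[0, 0, 0, 0, 0, 0, 0, 0, 0], "wy":[0, 0, 0, 0, 0, 0, 0, 0, 0], "wz":[0, 0, 0, 0, 0, 0, 0, 0, 0], "finger_gap":[0.4, 0.5, 0.5, 0.5, 0.5, 0.6, 0.8, 1, 1]}'
python3 - <<'E'
from edge import *
p,im,d=cam("scene");np.savez("scene3.npz",d=d,im=im)
cv2.imwrite("pics/scene3.png",cv2.resize(im[165:315,235:395],None,fx=3.7,fy=3.7,interpolation=cv2.INTER_CUBIC))
delta([.515,.271,.24],100.1)
E
```

```text
time_s: 7.12
eef_pos: [0.5531, 0.0847, 0.2383]
eef_rot: [-0.0, 0.996, 0.088, 0.005]
wrist_force: [0.9, -0.1, 0.1]
opening: 1.001
grasp_force: 0.0
d [-0.003  -0.1897 -0.005 ] r [ 0.0022 -0.0036 -1.5708] pos [0.5512 0.0847 0.2349] F [0.32 0.05 0.45] op 0.9991505879529592 t 7.175
```

View pics/scene3.png

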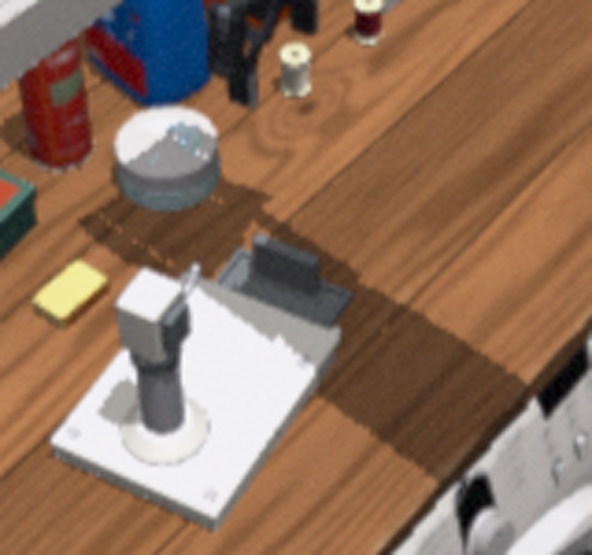

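Tray is in the slot with only its handle end outside (handle at 285,262). I'll measure the protrusion while moving to above the post.

```bash
python3 - <<'E'
from edge import *
p=optics.camera_params("scene");f=np.load("scene3.npz");C=cloud(p,f["d"])
c=np.array([.5254,.2218]);a=np.radians(10.1);L=C.copy();L[...,:2]=(C[...,:2]-c)@np.array([[np.cos(a),-np.sin(a)],[np.sin(a),np.cos(a)]])
S=L[225:258,290:335].reshape(-1,3);h=S[(S[:,2]>.042)&(S[:,2]<.056)];print("handle top",np.percentile(h,[5,50,95],0).round(4))
t=S[(S[:,2]>.004)&(S[:,2]<.018)&(S[:,1]<-.1)];print("tray part",np.percentile(t,[2,50,98],0).round(4))
E
python3 -m jog '{"tx":[0, 0, 0, 0, 0, 0, -0.3, -0.3, -0.3, -0.3], "ty":[-2, -4, -6, -8, -10, -13, -15, -17, -19, -19], "tz":[-0.5, -0.5, -0.5, -0.5, -0.5, -0.5, -0.5, -0.5, -0.5, -0.5], "wx":[0, 0, 0, 0, 0, 0, 0, 0, 0, 0], "wy":[0, 0, 0, 0, 0, 0, 0, 0, 0, 0], "wz":[-1.8, -3.6, -5.4, -7.2, -9, -10.8, -12.6, -14.4, -15.7, -15.7], "finger_gap":[1, 1, 1, 1, 1, 1, 1, 1, 1, 1]}'
python3 - <<'E'
from edge import *
delta([.515,.271,.143],100.1)
p,im,d=cam("scene");cv2.imwrite("pics/scene4.png",cv2.resize(im[165:315,235:395],None,fx=3.7,fy=3.7,interpolation=cv2.INTER_CUBIC))
E
```

```text
handle top [[-0.0266 -0.1448  0.0426]
 [-0.0017 -0.1377  0.0476]
 [ 0.026  -0.1329  0.0522]]
tray part [[-0.0554 -0.1855  0.0041]
 [-0.0061 -0.1318  0.0072]
 [ 0.0535 -0.1105  0.0165]]
time_s: 8.43
eef_pos: [0.5121, 0.2718, 0.2352]
eef_rot: [-0.002, 0.642, 0.767, -0.002]
wrist_force: [0.2, 0.1, 0.4]
opening: 0.996
grasp_force: 0.0
d [-0.0015  0.0032  0.0922] r [-0.0055 -0.0019 -0.0003] pos [0.5121 0.2718 0.2352] F [0.17 0.09 0.38] op 0.9960762086485141 t 8.425
```

In the tool's units: -0.001 m is -0.1, 0.091 m is 9.1, -0.005 rad is -0.05.

```bash
python3 -m jog '{"tx":[-0.1, -0.1, -0.1, -0.1, -0.1, -0.1], "ty":[0.3, 0.3, 0.3, 0.3, 0.3, 0.3], "tz":[0, 3, 6, 8.5, 9.1, 9.1], "wx":[-0.05, -0.05, -0.05, -0.05, -0.05, -0.05], "wy":[-0.02, -0.02, -0.02, -0.02, -0.02, -0.02], "wz":[0, 0, 0, 0, 0, 0], "finger_gap":[1, 1, 1, 1, 1, 1]}'
python3 - <<'E'
from edge import *
delta([.515,.271,.143],100.1)
p,im,d=cam("scene");cv2.imwrite("pics/scene5.png",cv2.resize(im[185:305,240:370],None,fx=4.4,fy=4.4,interpolation=cv2.INTER_CUBIC))
E
```

```text
time_s: 9.22
eef_pos: [0.5168, 0.2703, 0.1466]
eef_rot: [0.001, 0.643, 0.766, 0.001]
wrist_force: [-0.7, -0.4, 0.1]
opening: 0.998
grasp_force: 0.0
d [ 0.001  -0.0017  0.0036] r [ 0.0031  0.     -0.0025] pos [0.5168 0.2703 0.1466] F [-0.66 -0.39  0.08] op 0.9979096624874284 t 9.225
```

View pics/scene5.png

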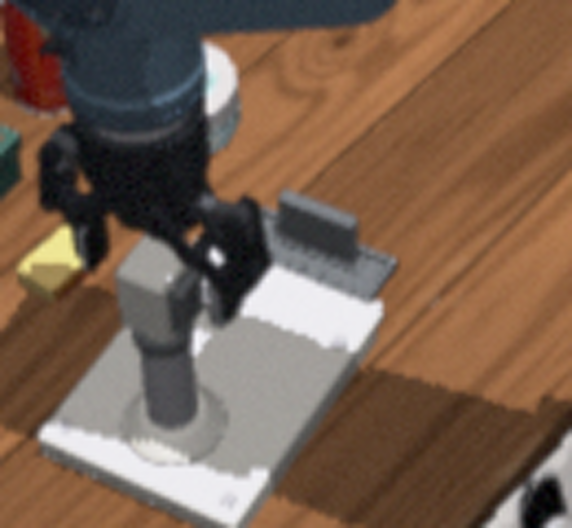

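The fingers straddle the head (150,290) with clear gaps both sides; tray handle at (318,225). Closing.

In the tool's units: 0.003 m is 0.3, -0.0015 m is -0.15.

```bash
python3 -m jog '{"tx":[0.1, 0.1, 0.1, 0.1, 0.1, 0.1, 0.1, 0.1], "ty":[-0.15, -0.15, -0.15, -0.15, -0.15, -0.15, -0.15, -0.15], "tz":[0.3, 0.3, 0.3, 0.3, 0.3, 0.3, 0.3, 0.3], "wx":[0, 0, 0, 0, 0, 0, 0, 0], "wy":[0, 0, 0, 0, 0, 0, 0, 0], "wz":[0, 0, 0, 0, 0, 0, 0, 0], "finger_gap":[0.6, 0.5, 0.4, 0.2, 0, 0, 0, 0]}'
```

```text
time_s: 10.28
eef_pos: [0.5169, 0.2719, 0.145]
eef_rot: [0.002, 0.643, 0.766, 0.003]
wrist_force: [9.4, 1.7, 1.1]
opening: 0.428
grasp_force: 61.7
```

```bash
python3 -m jog '{"tx":[0, 0, 0, 0, 0, 0], "ty":[0.1, 0.1, 0.1, 0.1, 0.1, 0.1], "tz":[-0.5, -1.5, -2.5, -3.5, -4.5, -4.5], "wx":[0, 0, 0, 0, 0, 0], "wy":[0, 0, 0, 0, 0, 0], "wz":[0, 0, 0, 0, 0, 0], "finger_gap":[0, 0, 0, 0, 0, 0]}'; python3 -m jog '{"tx":[0, 0, 0, 0], "ty":[0, 0, 0, 0], "tz":[-0.6, -1.3, -2, -2], "wx":[0, 0, 0, 0], "wy":[0, 0, 0, 0], "wz":[0, 0, 0, 0], "finger_gap":[0, 0, 0, 0]}'
```

```text
time_s: 11.02
eef_pos: [0.5167, 0.2719, 0.1892]
eef_rot: [0.001, 0.643, 0.766, 0.002]
wrist_force: [8.2, 3.1, -3.7]
opening: 0.422
grasp_force: 61.1
time_s: 11.52
eef_pos: [0.5165, 0.2718, 0.2079]
eef_rot: [0.001, 0.643, 0.766, 0.002]
wrist_force: [11.9, 4.2, -9.4]
opening: 0.425
grasp_force: 61.7
```

In the tool's units: -0.045 m is -4.5, -0.04 m is -4.

```bash
python3 -m jog '{"tx":[0, 0, 0, 0, 0, 0], "ty":[0.1, 0.1, 0.1, 0.1, 0.1, 0.1], "tz":[-1, -2, -3, -4, -4.5, -4.5], "wx":[0, 0, 0, 0, 0, 0], "wy":[0, 0, 0, 0, 0, 0], "wz":[0, 0, 0, 0, 0, 0], "finger_gap":[0, 0, 0, 0, 0, 0]}'; for i in 1 2 3; do python3 -m jog '{"tx":[0, 0, 0], "ty":[0, 0, 0], "tz":[-0.2, -0.4, -0.4], "wx":[0, 0, 0], "wy":[0, 0, 0], "wz":[0, 0, 0], "finger_gap":[0, 0, 0]}'| grep -E "pos|wrist|open"; done
```

```text
time_s: 12.28
eef_pos: [0.5166, 0.2718, 0.2518]
eef_rot: [0.0, 0.643, 0.766, 0.001]
wrist_force: [9.9, 4.4, -10.6]
opening: 0.423
grasp_force: 61.8
eef_pos: [0.5166, 0.2718, 0.2555]
wrist_force: [10.2, 2.9, -11.2]
opening: 0.424
eef_pos: [0.5166, 0.2718, 0.2594]
wrist_force: [10.3, 3.5, -10.8]
opening: 0.426
eef_pos: [0.5163, 0.2717, 0.2607]
wrist_force: [15.5, 5.5, -22.9]
opening: 0.423
```

```bash
python3 -m jog '{"tx":[0, 0, 0, 0], "ty":[0, 0, 0, 0], "tz":[0, 0, 0, 0], "wx":[0, 0, 0, 0], "wy":[0, 0, 0, 0], "wz":[0, 0, 0, 0], "finger_gap":[0, 0, 0, 0]}'; python3 - <<'E'
from edge import *
p,im,d=cam("scene");cv2.imwrite("pics/scene6.png",im)
C=cloud(p,d);P=C[150:300,230:330].reshape(-1,3)
a=P[(np.hypot(P[:,0]-.514,P[:,1]-.271)<.024)&(P[:,2]>.23)];h=np.histogram(a[:,2],np.arange(.2,.4,.01));print(h[0])
E
```

```text
time_s: 13.9
eef_pos: [0.5163, 0.2717, 0.2607]
eef_rot: [-0.0, 0.643, 0.766, 0.0]
wrist_force: [15.9, 5.6, -21.9]
opening: 0.42
grasp_force: 63.8
[ 0  0  0  8  2 28 35 38 41 72 79 15 12 29 25 26 30  6  0]
```

View pics/scene6.png

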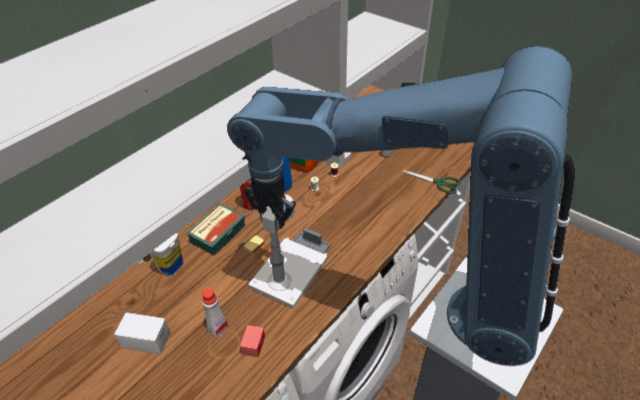

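The post is extended with the head gripped at (271,215), the tray is home at (312,240), and the bystanders look unmoved.

```bash
python3 -c "
from bench import workorder;print(workorder.hand_in())"
```

```text
the job is handed in; nothing more can be done
None
```

The tray is pushed in to the stop, then the post was raised to its second stop (115 mm up), with the gripper still holding it and the button pressed. I handed it in at about 14 s; no verdict came back.

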